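Make up two desk trays for new staff

ROBOT

A 6-joint arm with a two-finger parallel gripper is mounted at the origin on the work surface. World frame = base frame: x ahead of the robot, y to its left, z up, the work surface at z = 0. Lengths are in mm, angles in degrees, forces in N, time in s.
With the tool pointing down it reaches from about 300 to 850 mm from the base axis. Payload 4.2 kg.
Tool frame: the origin (TCP) lies on the centre line of the jaws, within the pads' length; the fingertips stand 11 mm ahead of it and the grasp point (between the pads) lies 8 mm behind it; z points along the fingers, y is the direction in which the jaws open and shut (so a half turn about z gives the same grasp; the last joint's range is limited). The gripper opens to 91 mm and grips with 3 to 60 N. Pads are 32 mm wide; open, the fingers measure 118 mm over their backs; the gripper's body (76 mm by 178 mm) begins 60 mm behind the grasp point.
Start: joints at [-67.323, 18.312, 89.639, -0, 72.044, -1.146], TCP at [232.26, -526.02, 224.976] pointing down, gripper open.
Joint ranges: [-177.97, 177.97], [-48.28, 115.42], [12.27, 149.76], [-77.06, 257.06], [2.81, 150.46], [-146.56, 146.56]. Speed limits (degrees/s): [147.25, 147.25, 180, 180, 180, 180].

INTERFACE

Orientations are given as [roll, pitch, yaw] about the fixed x, y, z axes, in that order (R = Rz(yaw) Ry(pitch) Rx(roll)).
In Python, from workcell import env, grab_frame gives the robot as it stands. The module is installed in compiled form; this text tells all that it offers.
- The arm moves only by the tool arm_command, never from a script. Its argument "series" is one flat list of numbers, 6 for each row, row after row: the shift along the world's x, y, z each as a share of 400 mm, from -1 to 1, then the turn, a rotation vector about the world's x, y, z each as a share of 45 degrees, from -1 to 1. A call has 1 to 20 rows; each row shifts and turns the commanded pose from where the row before left it; what a row does not reach is not made up. A row lasts 1/12 s, in which the tool goes at most 41.7 mm and 7.16 degrees, less where a joint would pass 70% of its speed; a pose out of reach is approached as far as the arm can. A call with a number of a shift or a turn outside -1 to 1 is refused whole. A call with a gripper value outside its range is refused whole. "hand" is the opening, from 0 (shut) to 1 (fully open), set as the call begins (left out, the last holds). The fingers move at their own pace and stop on an object; "newtons" is the grip in N (left out, the last holds). Time passes only in rows, so rows that do not move let the fingers close. It gives the time, the measured TCP pose, the force and the opening at its end, in the units of the state.
- env.state(): the state, without advancing time (a new reading comes with each control period).
- grab_frame(name): name is "scene" or "top"; returns a dict with "frame" (480x640x3 uint8, red, green, blue), "intrinsics" (3x3 intrinsics, pixels), "k1" (the pictures are not rectified: a ray, as slopes to the right and down, at radius r is drawn at 1 + k1 r^2 times it, then the intrinsics apply), "R" (3x3) and "t" (3): a world point X has camera coordinates R X + t. Camera axes: x right, y down, z forward; pixel columns grow to the right and rows downward; lengths in mm; the calibration is good to about 2 mm. A picture is of the moment at which its call begins. There is no depth.
- env.job_done(): hands the job in, once; it reports no verdict.
The state is a dict: "time_s": time; "qpos": joint angles; "qvel": joint speeds; "effort": joint torques, N m; "ee_pos": TCP position; "ee_rot": TCP orientation; "force": force on the tool from outside, world axes, zero at the start; "torque": the same for the moment, N m; "gripper_width": finger opening in mm.
Only numpy, scipy, OpenCV 4.12 (cv2) and the standard library are available. Lean on these libraries where they do the work, as an engineer would, in place of code of your own. Each camera call takes 0.05 s, during which the arm holds its last target.

TASK

Make up the two desk trays from the stationery on the desk: the narrow two-pocket tray gets the stapler in its long pocket and the small roll of tape in its square one; the wide three-pocket tray gets the board eraser in its oblong pocket, the large roll of tape in the large square one and the tall glue stick in the small square one. Each thing must end standing flat on the floor of its pocket, the same way up as now, with the trays flat on the desk. Leave the short glue stick standing where it is.

Things in the scene. Friction and masses are not known exactly. Their poses are not given: they have to be found in the camera images.
- tray_narrow: Narrow white desk tray, grey pocket floors, TWO pockets, 208 (x) x 66 (y) mm, 10 mm high, loose, 0.5 kg. Origin: centre of underside; x along its length, away from the robot within 15 degrees. Pocket floors 3 mm above the underside (7 mm deep). Pockets, both at y = 0: long 134 x 58 mm at x = -33 mm; nearly square 62 x 58 mm at x = +69 mm.
- tray_wide: Larger white desk tray, grey pocket floors, THREE pockets, 258 (x) x 84 (y) mm, 10 mm high, loose, 0.6 kg. Origin: centre of underside; x along its length, away from the robot within 15 degrees. Pocket floors 3 mm above the underside (7 mm deep). Pockets, all at y = 0: oblong 112 x 68 mm at x = -69 mm; large square 76 x 76 mm at x = +29 mm; small square 54 x 54 mm at x = +98 mm.
- stapler: Black stapler standing on its base, 110 (x) x 32 (y) mm, 50 mm high; its upper part (22 to 50 mm up) is 30 mm wide. About 0.2 kg. Origin: centre of its underside; x along its length, z up. x points away from the robot within 35 degrees.
- board_eraser: Whiteboard eraser, felt side down: a block with a white plastic back on grey felt, 90 (x) x 46 (y) mm, 44 mm high, about 0.09 kg. Origin: centre of its underside; x along its length, z up. x points away from the robot within 35 degrees.
- large_tape: The larger of two rolls of brown packing tape, lying flat (hole up): 54 mm outer diameter, 32 mm hole, 46 mm high, about 0.11 kg. Origin: centre of its underside, z up along the hole.
- small_tape: The smaller roll of brown packing tape, lying flat (hole up): 40 mm outer diameter, 20 mm hole, 46 mm high, about 0.06 kg. Origin: centre of its underside, z up along the hole.
- tall_glue: The taller of two glue sticks, standing upright: white with a grey cap, 30 mm diameter, 80 mm high, about 0.06 kg. Origin: centre of its underside, z up.
- short_glue: The shorter glue stick, standing upright: white with a grey cap, 22 mm diameter, 52 mm high, 30 g. Not needed: it stays where it stands. Origin: centre of its underside.
Things that resemble listed ones, but are neither listed nor needed, are in the scene too. Leave any green look-alike of the board_eraser alone. What is shaped like the short_glue but blue or red is not meant.

How it is judged (in metres and radians):
At the end, for the whole second after the job is handed in: All five things in their own pockets, flat on its floor (under 6 mm above the tray's underside, centre within 12 to 15 mm of the pocket's), tilt under 0.1 rad, released, at rest; trays flat on the desk; short glue stick upright, within 30 mm of its start (x of stapler in the frame of tray_narrow between -0.048 and -0.018 m and y of stapler in the frame of tray_narrow between -0.015 and 0.015 m and z of stapler in the frame of tray_narrow between 0 and 0.006 m and angle between each of stapler, small_tape, board_eraser, large_tape, tall_glue, short_glue's own z axis and vertical below 0.1 rad and linear speed of each of stapler, small_tape, board_eraser, large_tape, tall_glue, tray_narrow, tray_wide below 0.02 m/s and angular speed of each of stapler, small_tape, board_eraser, large_tape, tall_glue below 0.3 rad/s and x of small_tape in the frame of tray_narrow between 0.056 and 0.082 m and y of small_tape in the frame of tray_narrow between -0.012 and 0.012 m and z of small_tape in the frame of tray_narrow between 0 and 0.006 m and x of board_eraser in the frame of tray_wide between -0.083 and -0.055 m and y of board_eraser in the frame of tray_wide between -0.014 and 0.014 m and z of board_eraser in the frame of tray_wide between 0 and 0.006 m and x of large_tape in the frame of tray_wide between 0.016 and 0.042 m and y of large_tape in the frame of tray_wide between -0.013 and 0.013 m and z of large_tape in the frame of tray_wide between 0 and 0.006 m and x of tall_glue in the frame of tray_wide between 0.084 and 0.112 m and y of tall_glue in the frame of tray_wide between -0.014 and 0.014 m and z of tall_glue in the frame of tray_wide between 0 and 0.006 m and angle between each of tray_narrow, tray_wide's own z axis and vertical below 0.05 rad and height (world z) of each of tray_narrow, tray_wide below 0.006 m and distance of short_glue from where it was at the start of the episode below 0.03 m); the robot touches nothing.
It fails at once if the short glue stick is moved more than 30 mm or tipped over (distance of short_glue from where it was at the start of the episode above 0.03 m or angle between short_glue's own z axis and vertical above 0.35 rad).
It also fails if it takes over 128 s, if anything falls off the work surface, if the arm or the gripper's body presses on something with over 40 N, if the wrist force passes 120 N, or if a joint passes its speed limit or range.

## Working session

There is one attempt and no reset: what is moved stays moved. The work goes in short steps, Python scripts to look and compute and a tool call to move; the robot and the scene stay as the last step left them, time stands still between calls to the robot, and variables do not carry over. Pictures are saved under pics/ and viewed, and the job is handed in when it is done.

Besides the shell and the picture viewer there is one more tool, called after ">>>" as name(argument=value, ...) on one line, values as JSON. arm_command: Moves the arm, as the interface text tells. Shift numbers are shares of 400 mm and turn numbers shares of 45 degrees, none past 1 either way. Its arguments: {"type":"object","properties":{"series":{"type":"array"},"hand":{"type":"number"},"newtons":{"type":"number"}},"required":["series"]}

```bash
ls; mkdir -p pics
python3 - <<'E'
from workcell import env, grab_frame
import cv2,numpy as np
print(env.state())
for n in ("scene","top"):
    f=grab_frame(n); cv2.imwrite(f"pics/{n}0.png",f["frame"][:,:,::-1])
    print(n,f["intrinsics"],f["k1"],f["R"],f["t"])
E
```

```text
pics
{'time_s': 0.0, 'qpos': array([-6.73223207e+01,  1.83518943e+01,  8.97084797e+01,  7.88043127e-04,
        7.20432326e+01, -1.14575987e+00]), 'qvel': array([-0.10073093,  0.00851594, -0.02026653, -0.05123849,  0.02842976,
       -0.15221578]), 'effort': array([-7.01549743e-04, -4.12462449e+01, -2.31973135e+01,  7.26164994e-02,
        4.59191320e-02, -1.67041508e-04]), 'ee_pos': array([ 232.0668643 , -525.54252862,  224.10367801]), 'ee_rot': array([-1.79896429e+02, -2.82077751e-03,  2.38231930e+01]), 'force': array([-0.19111399, -0.11494782,  0.08478069]), 'torque': array([-0.01743708,  0.04792101, -0.03671913]), 'gripper_width': 91.2170798903834}
scene [[538.84401102   0.         319.31810027]
 [  0.         538.84401102 242.11508964]
 [  0.           0.           1.        ]] 0.03472470838874751 [[-0.46559704  0.88496782 -0.00716594]
 [ 0.73804856  0.38380654 -0.55495663]
 [-0.48836842 -0.26367498 -0.83184842]] [ 209.55174361 -319.30363576 1295.35171046]
top [[547.6991515    0.         322.83275308]
 [  0.         547.6991515  240.55289033]
 [  0.           0.           1.        ]] 0.002944646116034132 [[-0.02809303 -0.99941302  0.01960606]
 [-0.99436164  0.02593392 -0.10282201]
 [ 0.1022532  -0.0223841  -0.99450653]] [  -9.98827     452.75879576 1224.55979577]
```

View pics/scene0.png

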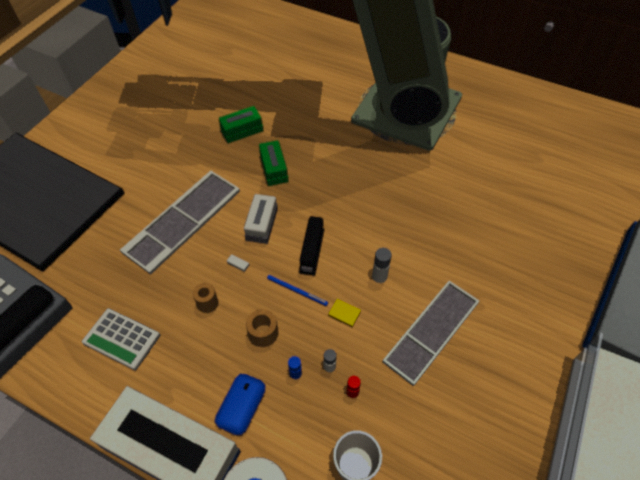

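View pics/top0.png

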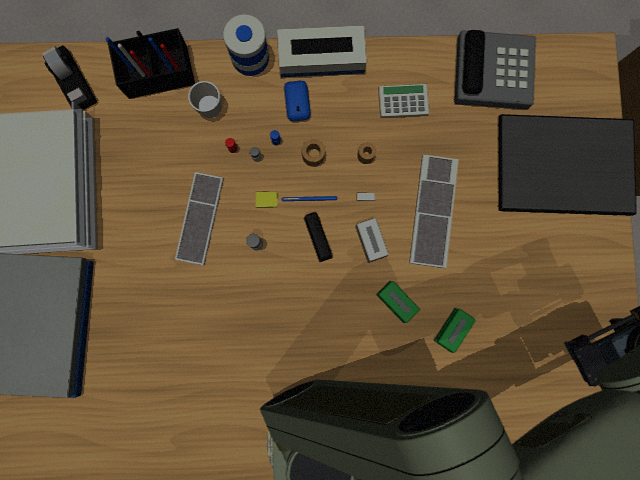

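Candidates (top px):
- **Stapler:** black one at (318,236). The dispenser at (70,75) is not it.
- **Eraser:** white one at (371,240). The green ones at (398,301) and (455,330), and the tiny rubber at (365,196), are not it.
- **Tape rolls:** large at (313,152), small at (367,152).
- **Glue sticks:** tall at (254,241), short at (255,153). Blue (275,137) and red (231,145) are not meant.
- **Trays:** narrow at (199,218), wide at (435,210).

Next, close crops.

```bash
cat > h.py <<'E'
import cv2,numpy as np
from workcell import env, grab_frame
def proj(f,X):
    X=np.atleast_2d(np.asarray(X,float)); c=X@f["R"].T+f["t"]; s=c[:,:2]/c[:,2:]
    s=s*(1+f["k1"]*(s**2).sum(1,keepdims=True)); K=f["intrinsics"]
    return s*[K[0,0],K[1,1]]+[K[0,2],K[1,2]]
def w(f,px,z=0):
    px=np.atleast_2d(np.asarray(px,float)); K=f["intrinsics"]
    d=(px-[K[0,2],K[1,2]])/[K[0,0],K[1,1]]; s=d.copy()
    for _ in range(20): s=d/(1+f["k1"]*(s**2).sum(1,keepdims=True))
    r=np.c_[s,np.ones(len(s))]@f["R"]; o=-f["R"].T@f["t"]
    return (o+r*((z-o[2])/r[:,2])[:,None])[:,:2]
def crop(f,x0,y0,x1,y1,k,name):
    im=cv2.resize(f["frame"][y0:y1,x0:x1,::-1],None,fx=k,fy=k,interpolation=cv2.INTER_CUBIC)
    im=np.ascontiguousarray(np.clip(im.astype(float)*1.6,0,255).astype(np.uint8))
    for x in range(-(-x0//10)*10,x1,10):
        cv2.line(im,((x-x0)*k,0),((x-x0)*k,6),(0,255,255),1)
        if x%20==0: cv2.putText(im,str(x),((x-x0)*k+2,14),0,.4,(0,255,255),1)
    for y in range(-(-y0//10)*10,y1,10):
        cv2.line(im,(0,(y-y0)*k),(6,(y-y0)*k),(0,255,255),1)
        if y%20==0: cv2.putText(im,str(y),(8,(y-y0)*k+4),0,.4,(0,255,255),1)
    cv2.imwrite("pics/"+name,im)
E
python3 - <<'E'
from h import *
f=grab_frame("top")
crop(f,170,120,300,270,4,"t1.png"); crop(f,300,120,470,270,4,"t2.png")
g=grab_frame("scene")
crop(g,110,160,310,350,4,"s1.png"); crop(g,290,200,490,390,4,"s2.png")
E
```

```text
(no output)
```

View pics/t1.png

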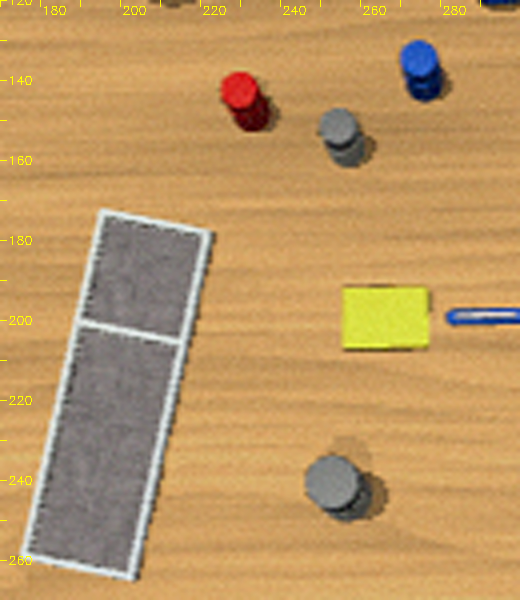

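View pics/t2.png

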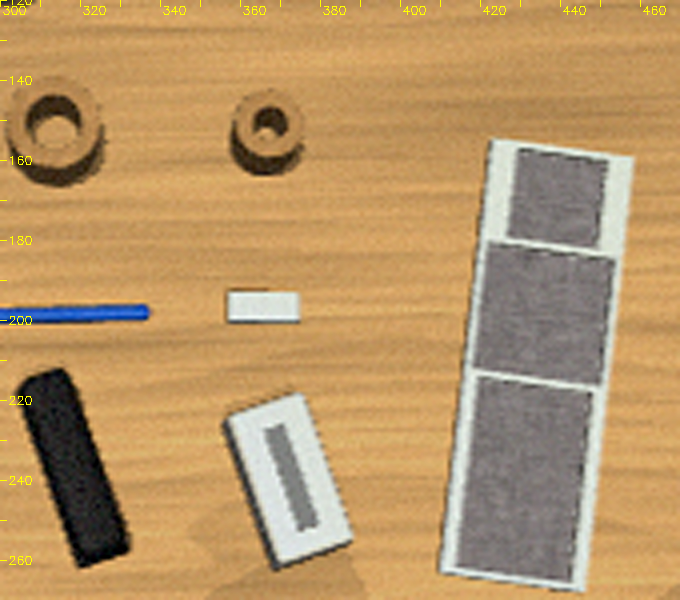

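View pics/s1.png

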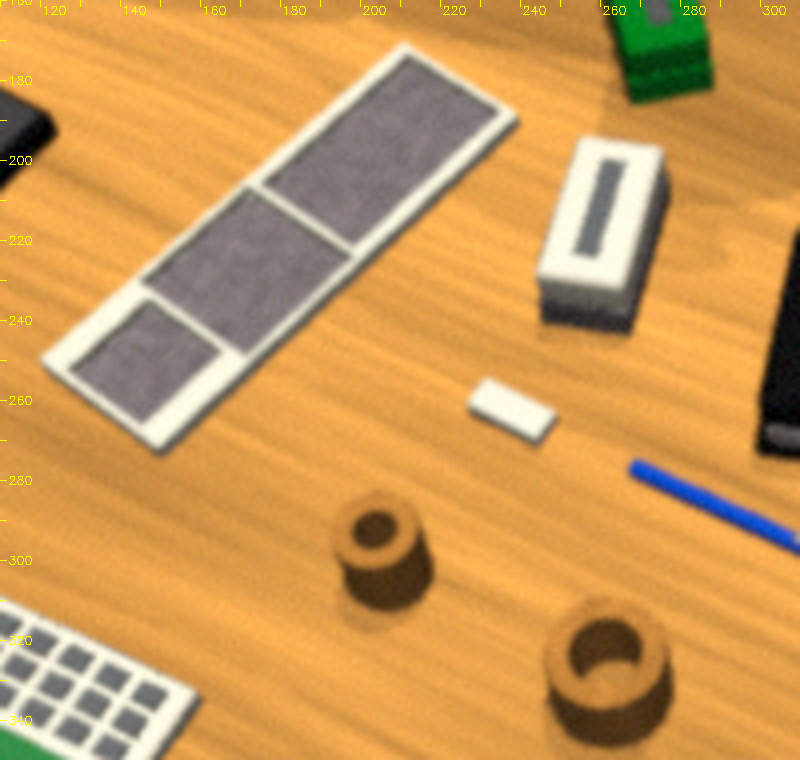

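View pics/s2.png

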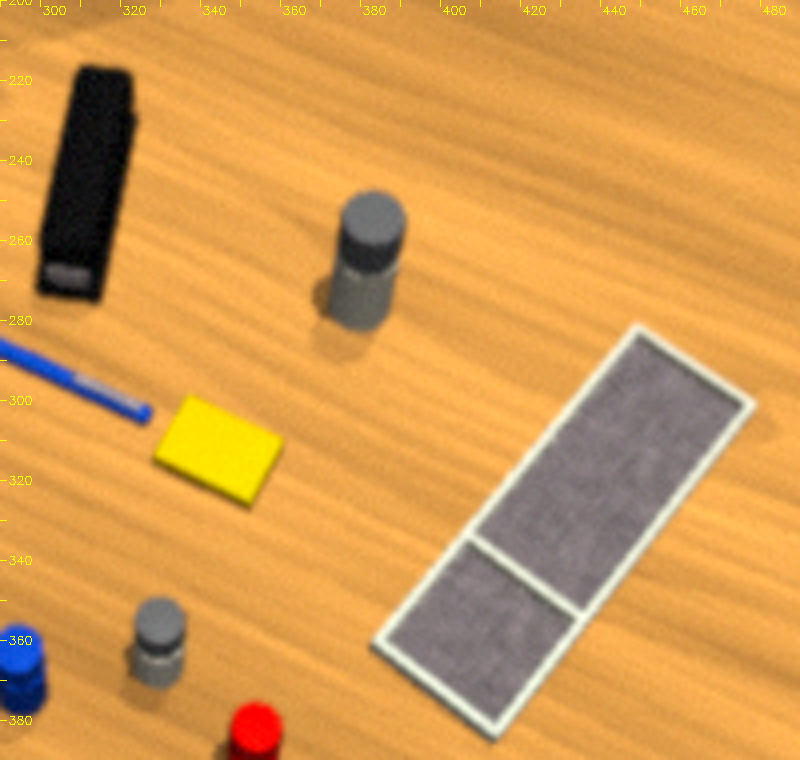

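Run:
```python
from h import *
t=grab_frame("top");s=grab_frame("scene")
T1=lambda p:np.array(p)/4.+[170,120];T2=lambda p:np.array(p)/4.+[300,120]
S1=lambda p:np.array(p)/4.+[110,160];S2=lambda p:np.array(p)/4.+[290,200]
np.set_printoptions(precision=1,suppress=True)
def q(n,a,b,z):
    for nm,f,p in(("t",t,a),("s",s,b)):
        P=w(f,p,z); 
        if len(P)==1: print(n,nm,P[0]);continue
        m=P.mean(0); e=[np.linalg.norm(P[i]-P[i-1]) for i in range(4)]
        # order: far-left.. long axis: between edges(0,1)mid and (2,3)mid
        v=(P[0]+P[1]-P[2]-P[3])/2
        yaw=np.degrees(np.arctan2(v[1],v[0]))
        print(n,nm,m,"yaw",yaw,"sides",np.array(e))
q("narrow",T1([(101,210),(212,231),(136,579),(22,553)]),S2([(371,641),(496,733),(755,404),(637,325)]),10)
q("wide",T2([(490,139),(634,157),(584,591),(440,572)]),S1([(161,450),(41,360),(404,44),(519,118)]),10)
q("stapler",T2([(18,385),(65,368),(131,550),(82,567)]),S2([(38,280),(101,290),(132,70),(78,66)]),50)
q("eraser",T2([(228,418),(302,393),(352,540),(278,567)]),S1([(622,288),(538,272),(580,136),(665,148)]),44)
q("large",T2([(54,124)]),S1([(608,653)]),46)
q("small",T2([(268,124)]),S1([(376,530)]),46)
q("tall",T1([(333,481)]),S2([(373,218)]),80)
q("short",T1([(338,126)]),S2([(160,622)]),52)
q("red",T1([(240,89)]),S2([(256,728)]),52)
q("blue",T1([(418,57)]),S2([(20,647)]),52)
print(env.state()["time_s"])
```

```text
narrow t [513.4 259.9] yaw -12.813560910072578 sides [203.6  65.6 206.   66.8]
narrow s [515.2 262.9] yaw -13.204728004920058 sides [207.   64.3 205.1  64. ]
wide t [ 516.9 -283.7] yaw -9.323481067919456 sides [256.9  85.3 257.5  83.6]
wide s [ 520.1 -279.8] yaw -9.45888889068412 sides [255.9  85.2 256.7  84.8]
stapler t [458.3 -12.2] yaw 17.990968236136087 sides [108.1  28.  108.6  28.8]
stapler s [474.4  -2.6] yaw 20.40455505412323 sides [123.1  29.5 125.7  26.6]
eraser t [ 449.  -133.3] yaw 16.52565703800588 sides [88.3 44.2 87.4 44.3]
eraser s [ 453.3 -130.3] yaw 17.16996810144633 sides [88.  42.6 85.9 44.3]
large t [655.3  -6.3]
large s [659.   -2.1]
small t [ 652.5 -128.2]
small s [ 655.3 -125.8]
tall t [451.1 129.9]
tall s [453.9 132.9]
short t [655.5 127. ]
short s [659.  130.4]
red t [678.1 181.9]
red s [681.  185.1]
blue t [694.5  81.2]
blue s [695.3  84.1]
0.3
```

Both cameras agree after a constant shift of about 3 mm, so I use the mean. The side lengths match the given sizes, so I'll start with the white eraser.

>>> arm_command(series=[0.0455,0.082,-0.021,0,0,-0.013,0.0455,0.082,-0.021,0,0,-0.013,0.0455,0.082,-0.021,0,0,-0.013,0.0455,0.082,-0.021,0,0,-0.013,0.0455,0.082,-0.021,0,0,-0.013,0.0455,0.082,-0.021,0,0,-0.013,0.0455,0.082,-0.021,0,0,-0.013,0.0455,0.082,-0.021,0,0,-0.013,0.0455,0.082,-0.021,0,0,-0.013,0.0455,0.082,-0.021,0,0,-0.013,0.0455,0.082,-0.021,0,0,-0.013,0.0455,0.082,-0.021,0,0,-0.013,0,0,0,0,0,0,0,0,0,0,0,0,0,0,0,0,0,0], hand=1, newtons=20)

```text
time_s: 1.55
ee_pos: [450.5, -132.6, 124.2]
ee_rot: [180.0, 0.0, 16.9]
force: [-0.0, -0.4, -0.9]
gripper_width: 91.3
```

Run:
```python
from h import *
print(env.state())
f=grab_frame("top");g=grab_frame("scene")
crop(f,300,150,440,280,5,"t3.png");crop(g,200,130,340,270,5,"s3.png")
```

```text
{'time_s': 1.55, 'qpos': array([-1.77876116e+01,  1.43263047e+01,  1.11552026e+02, -3.93551132e-02,
        5.41304958e+01,  5.53824728e+01]), 'qvel': array([-1.93964814, -0.51262076, -0.0875807 ,  0.07745619, -0.0357084 ,
        0.096977  ]), 'effort': array([ 1.02009561e+00, -3.31772840e+01, -1.92975944e+01,  1.13920835e-01,
       -4.56831465e-02,  6.94225510e-04]), 'ee_pos': array([ 450.51203071, -132.64857764,  124.22625252]), 'ee_rot': array([1.79978775e+02, 2.53848400e-02, 1.68529732e+01]), 'force': array([-0.02660308, -0.41722679, -0.86541308]), 'torque': array([ 0.01558287, -0.04540283,  0.00136358]), 'gripper_width': 91.2882275295527}
```

View pics/t3.png

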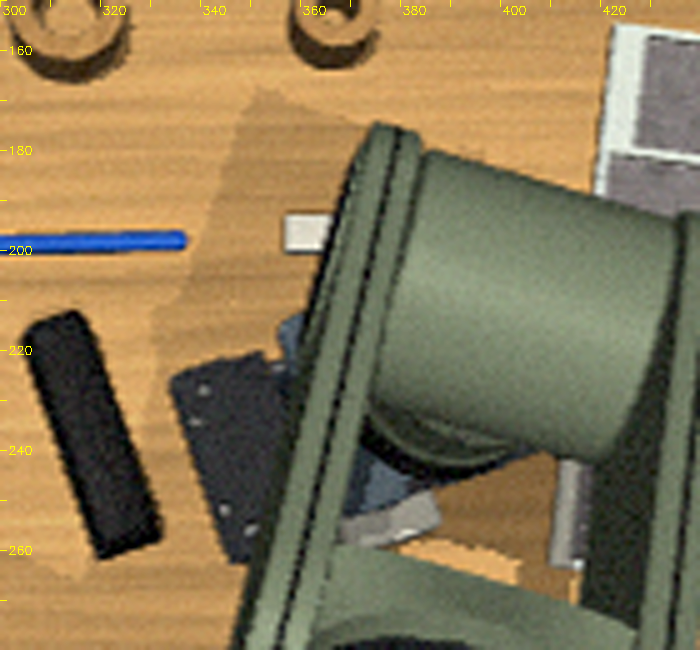

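View pics/s3.png

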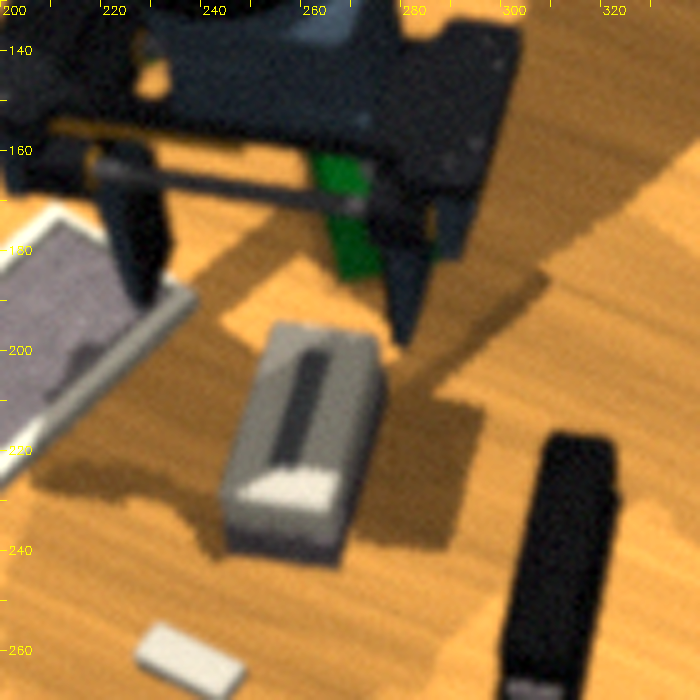

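The eraser sits between the fingers in the scene picture: tips at about (228,191) and (280,199), eraser at (255,225). Descend.

>>> arm_command(series=[0,0,-0.049,0,0,0,0,0,-0.049,0,0,0,0,0,-0.049,0,0,0,0,0,-0.049,0,0,0,0,0,-0.049,0,0,0,0,0,0,0,0,0,0,0,0,0,0,0])

```text
time_s: 2.23
ee_pos: [449.9, -133.4, 26.0]
ee_rot: [-180.0, 0.1, 16.7]
force: [0.6, -1.0, 1.0]
gripper_width: 91.3
```

>>> arm_command(series=[0,0,0,0,0,0,0,0,0,0,0,0,0,0,0,0,0,0,0,0,0,0,0,0,0,0,0,0,0,0,0,0,0,0,0,0,0,0,0,0,0,0,0,0,0,0,0,0], hand=0)

```text
time_s: 2.9
ee_pos: [450.7, -132.4, 26.3]
ee_rot: [180.0, -0.0, 16.8]
force: [-1.0, -0.0, 1.2]
gripper_width: 46.0
```

>>> arm_command(series=[0,0,0.05,0,0,0,0,0,0.05,0,0,0,0,0,0.05,0,0,0,0,-0.0575,0,0,0,-0.097,0,-0.0575,0,0,0,-0.097,0,-0.0575,0,0,0,-0.097,0,-0.0575,0,0,0,-0.097,0,-0.0575,0,0,0,-0.097,0,-0.0575,0,0,0,-0.097,0,0,0,0,0,0,0,0,0,0,0,0,0,0,0,0,0,0])

```text
time_s: 3.9
ee_pos: [450.1, -269.8, 85.8]
ee_rot: [-180.0, 0.1, -9.4]
force: [-0.2, -0.0, -0.7]
gripper_width: 45.9
```

Run:
```python
from h import *
print(env.state()["qpos"],env.state()["gripper_width"])
f=grab_frame("top");g=grab_frame("scene")
crop(g,100,100,280,290,4,"s4.png")
```

```text
[-3.21998261e+01  2.13973744e+01  1.07389871e+02  1.67301068e-02
  5.12986922e+01  6.71488087e+01] 45.885431168405816
```

View pics/s4.png

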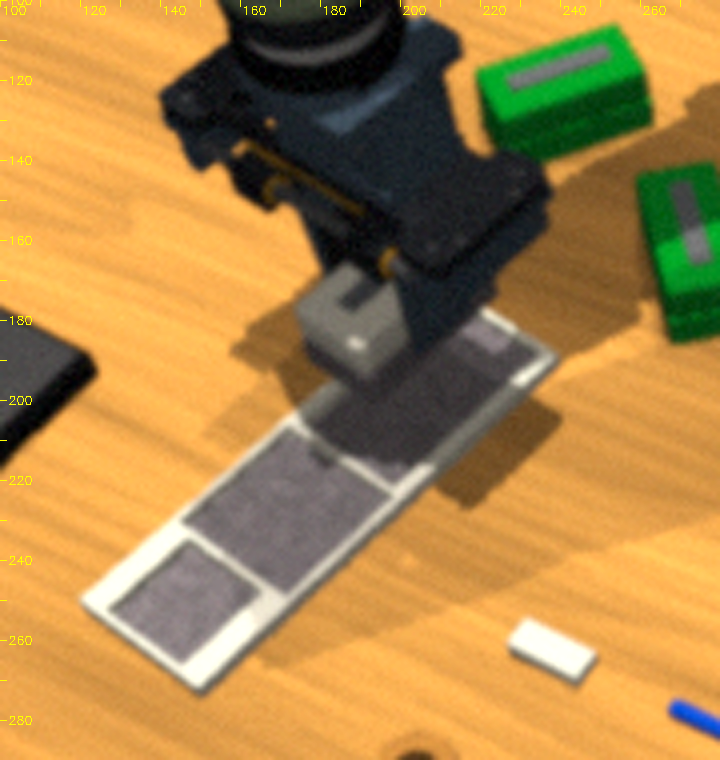

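>>> arm_command(series=[0,0,-0.04,0,0,0,0,0,-0.04,0,0,0,0,0,-0.04,0,0,0,0,0,-0.02,0,0,0,0,0,0,0,0,0,0,0,0,0,0,0,0,0,0,0,0,0])

```text
time_s: 4.58
ee_pos: [451.0, -270.3, 30.6]
ee_rot: [180.0, -0.0, -9.4]
force: [0.0, -0.0, -1.0]
gripper_width: 46.2
```

Run:
```python
from h import *
print(env.state()["force"],env.state()["gripper_width"])
g=grab_frame("scene")
crop(g,100,100,280,290,4,"s5.png")
```

```text
[ 0.03762529 -0.02459845 -1.00274911] 46.21355582373108
```

View pics/s5.png

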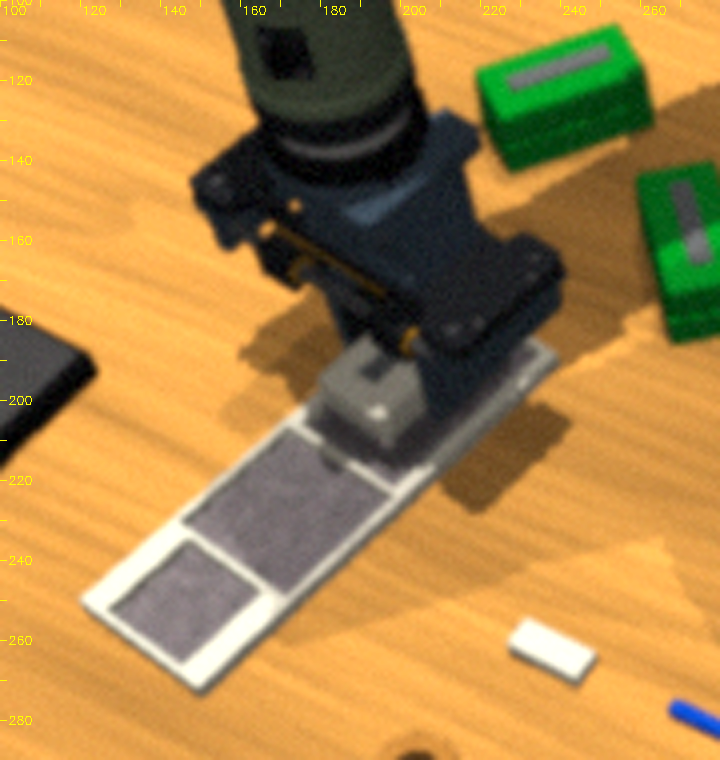

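Eraser front-bottom edge at about (197,216) px lies inside the oblong pocket. Release and go to the large tape.

>>> arm_command(series=[0,0,0,0,0,0,0,0,0,0,0,0,0,0,0,0,0,0,0,0,0,0,0,0,0,0,0,0,0,0,0,0,0.02,0,0,0,0,0,0.075,0,0,0,0,0,0.08,0,0,0,0,0,0.08,0,0,0,0.0574,0.074,0,0,0,0,0.0574,0.074,0,0,0,0,0.0574,0.074,0,0,0,0,0.0574,0.074,0,0,0,0,0.0574,0.074,0,0,0,0,0.0574,0.074,0,0,0,0,0.0574,0.074,0,0,0,0,0.0574,0.074,0,0,0,0,0.0574,0.074,0,0,0,0,0,0,0,0,0,0,0,0,0,0,0,0], hand=1)

```text
time_s: 6.3
ee_pos: [657.9, -2.3, 132.2]
ee_rot: [180.0, 0.0, -9.2]
force: [0.0, -0.2, 0.1]
gripper_width: 91.6
```

Run:
```python
from h import *
print(env.state()["qpos"],env.state()["gripper_width"])
g=grab_frame("scene");f=grab_frame("top")
crop(g,110,130,310,350,3,"s6.png");crop(f,280,100,470,280,4,"t6.png")
```

```text
[-1.19869390e+00  2.94045567e+01  8.55881527e+01 -1.66589943e-02
  6.50116732e+01  9.80188249e+01] 91.59906911131132
```

View pics/s6.png

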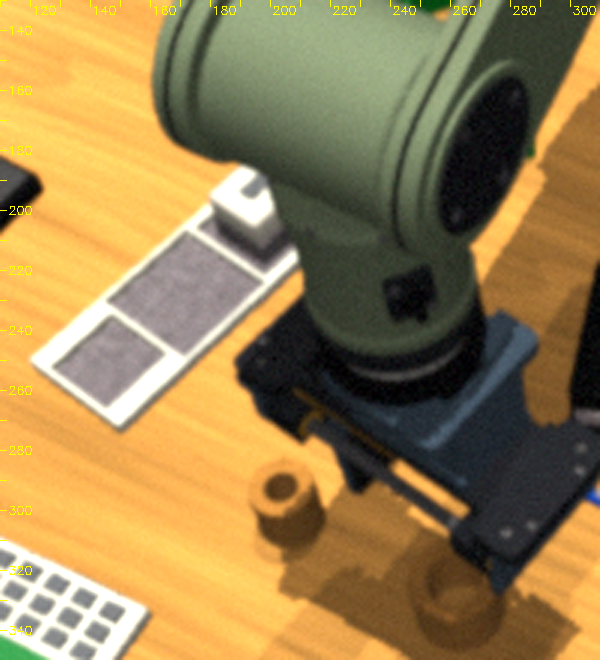

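View pics/t6.png

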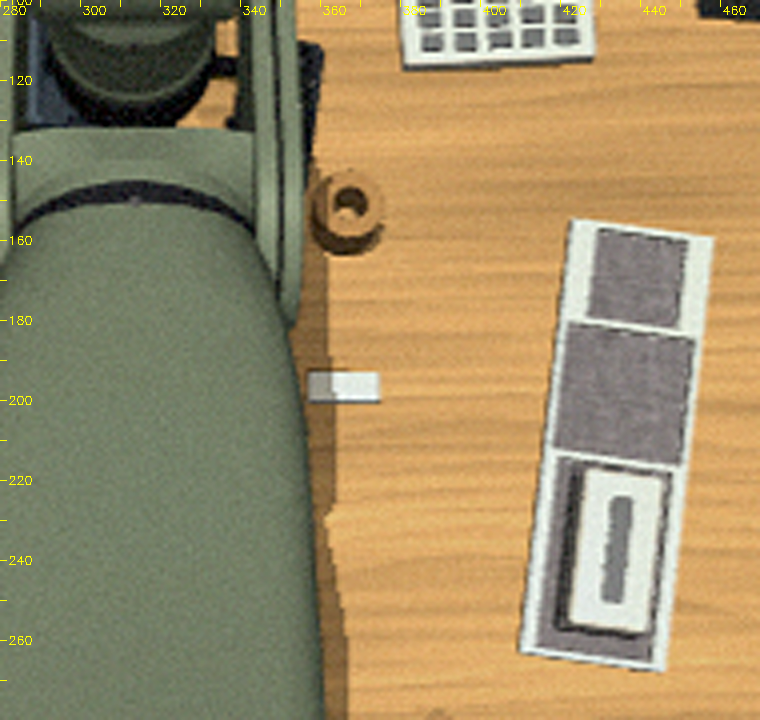

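The top picture shows the eraser lying inside the oblong pocket (about (435,237)). Descend on the large tape and grip.

>>> arm_command(series=[0,0,-0.052,0,0,0,0,0,-0.052,0,0,0,0,0,-0.052,0,0,0,0,0,-0.052,0,0,0,0,0,-0.052,0,0,0,0,0,0,0,0,0,0,0,0,0,0,0])

```text
time_s: 6.98
ee_pos: [656.0, -5.3, 27.8]
ee_rot: [180.0, 0.1, -9.5]
force: [-0.8, 0.0, -0.2]
gripper_width: 91.2
```

>>> arm_command(series=[0,0,0,0,0,0,0,0,0,0,0,0,0,0,0,0,0,0,0,0,0,0,0,0,0,0,0,0,0,0,0,0,0,0,0,0,0,0,0,0,0,0,0,0,0,0,0,0], hand=0)

```text
time_s: 7.65
ee_pos: [657.5, -4.0, 28.7]
ee_rot: [180.0, -0.0, -9.4]
force: [-0.7, -0.3, 3.7]
gripper_width: 54.3
```

>>> arm_command(series=[0,0,0.085,0,0,0,0,0,0.085,0,0,0,0,0,0.085,0,0,0,-0.0344,-0.0883,0,0,0,0,-0.0344,-0.0883,0,0,0,0,-0.0344,-0.0883,0,0,0,0,-0.0344,-0.0883,0,0,0,0,-0.0344,-0.0883,0,0,0,0,-0.0344,-0.0883,0,0,0,0,-0.0344,-0.0883,0,0,0,0,-0.0344,-0.0883,0,0,0,0,0,0,0,0,0,0,0,0,0,0,0,0,0,0,-0.08,0,0,0,0,0,-0.08,0,0,0,0,0,-0.06,0,0,0,0,0,-0.025,0,0,0,0,0,0,0,0,0,0,0,0,0,0,0])

```text
time_s: 9.23
ee_pos: [547.9, -285.4, 32.1]
ee_rot: [-180.0, 0.0, -9.3]
force: [0.2, 0.2, -0.6]
gripper_width: 54.3
```

Run:
```python
from h import *
print(env.state()["force"],env.state()["gripper_width"])
g=grab_frame("scene")
crop(g,100,100,280,290,4,"s7.png")
```

```text
[ 0.19297738  0.15817447 -0.56363772] 54.32457370228487
```

View pics/s7.png

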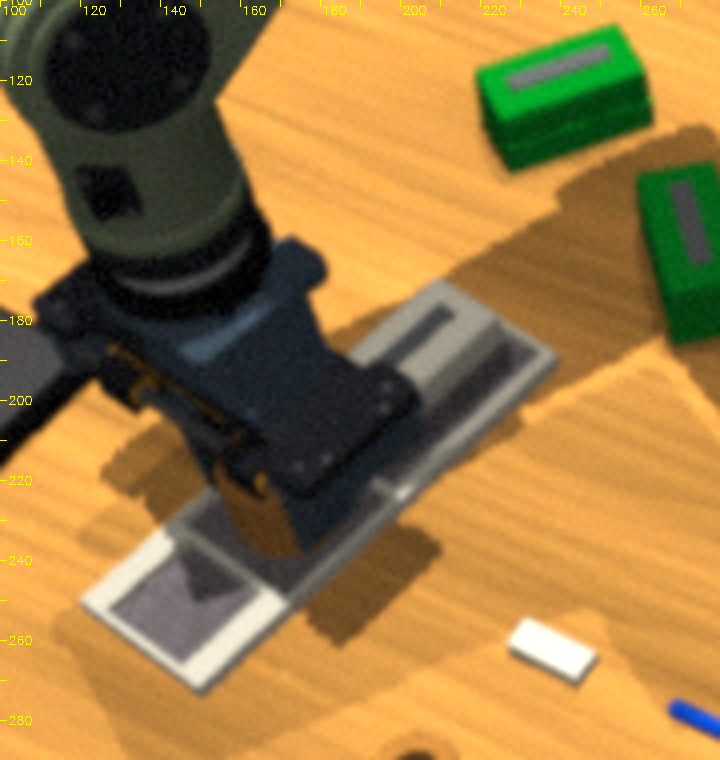

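Tape bottom edge at about (167,239) px is inside the large square pocket. Release and go to the tall glue.

>>> arm_command(series=[0,0,0,0,0,0,0,0,0,0,0,0,0,0,0,0,0,0,0,0,0,0,0,0,0,0,0,0,0,0,0,0,0.02,0,0,0,0,0,0.075,0,0,0,0,0,0.08,0,0,0,0,0,0.08,0,0,0,-0.0215,0.095,0,0,0,0,-0.0215,0.095,0,0,0,0,-0.0215,0.095,0,0,0,0,-0.0215,0.095,0,0,0,0,-0.0215,0.095,0,0,0,0,-0.0215,0.095,0,0,0,0,-0.0215,0.095,0,0,0,0,-0.0215,0.095,0,0,0,0,-0.0215,0.095,0,0,0,0,-0.0215,0.095,0,0,0,0,-0.0215,0.095,0,0,0,0], hand=1)

```text
time_s: 10.95
ee_pos: [452.1, 133.1, 135.1]
ee_rot: [-180.0, -0.1, -9.4]
force: [1.4, 0.5, 1.7]
gripper_width: 91.2
```

>>> arm_command(series=[0,0,0,0,0,0,0,0,0,0,0,0,0,0,0,0,0,0])

```text
time_s: 11.2
ee_pos: [452.8, 131.1, 134.6]
ee_rot: [180.0, -0.0, -9.3]
force: [0.2, -0.2, -0.2]
gripper_width: 91.4
```

Run:
```python
from h import *
print(env.state()["qpos"],env.state()["ee_pos"])
g=grab_frame("scene");f=grab_frame("top")
crop(g,100,130,430,340,2,"s8.png");crop(f,280,100,470,280,4,"t8.png")
```

```text
[ 1.47785948e+01  1.37646237e+01  1.10538446e+02 -4.48709742e-02
  5.56630293e+01  1.14147634e+02] [452.79968346 131.13020166 134.6167064 ]
```

View pics/s8.png

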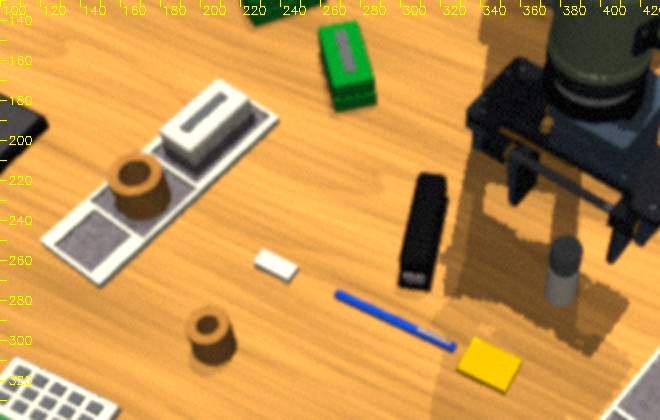

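View pics/t8.png

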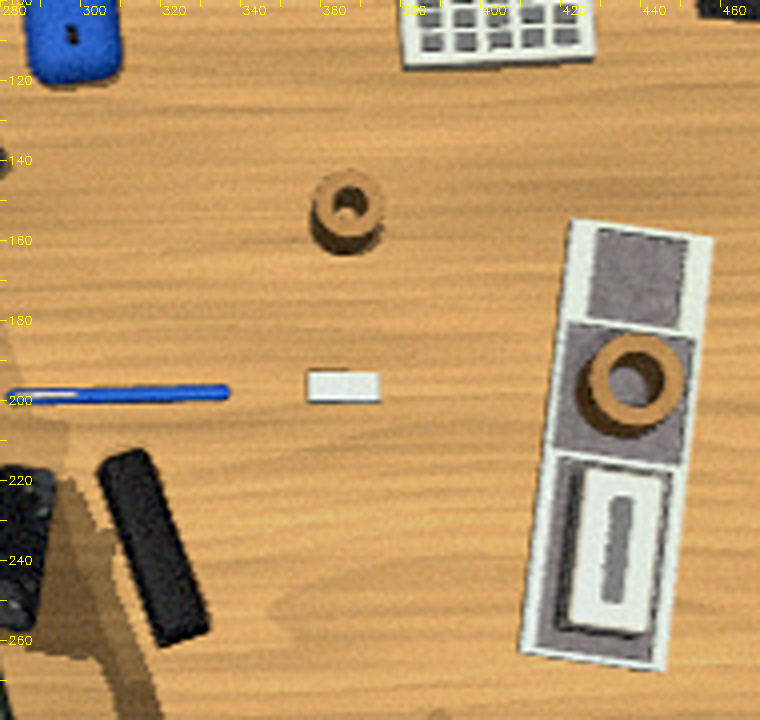

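Both pieces are in their pockets. The glue at scene px (381,266) is between the fingers (355,230) and (405,258). Grasp it.

>>> arm_command(series=[0,0,-0.0525,0,0,0,0,0,-0.0525,0,0,0,0,0,-0.0525,0,0,0,0,0,-0.0525,0,0,0,0,0,0,0,0,0,0,0,0,0,0,0])

```text
time_s: 11.8
ee_pos: [452.4, 130.1, 49.7]
ee_rot: [179.9, 0.1, -9.5]
force: [0.5, 0.7, 0.1]
gripper_width: 91.3
```

>>> arm_command(series=[0,0,0,0,0,0,0,0,0,0,0,0,0,0,0,0,0,0,0,0,0,0,0,0,0,0,0,0,0,0,0,0,0,0,0,0,0,0,0,0,0,0,0,0,0,0,0,0,0,0,0,0,0,0,0,0,0,0,0,0], hand=0)

```text
time_s: 12.63
ee_pos: [452.6, 131.5, 50.1]
ee_rot: [180.0, 0.0, -9.4]
force: [-0.3, -0.5, 0.3]
gripper_width: 29.6
```

>>> arm_command(series=[0,0,0.085,0,0,0,0,0,0.085,0,0,0,0,0,0.085,0,0,0,0.0339,-0.0894,0,0,0,0,0.0339,-0.0894,0,0,0,0,0.0339,-0.0894,0,0,0,0,0.0339,-0.0894,0,0,0,0,0.0339,-0.0894,0,0,0,0,0.0339,-0.0894,0,0,0,0,0.0339,-0.0894,0,0,0,0,0.0339,-0.0894,0,0,0,0,0.0339,-0.0894,0,0,0,0,0.0339,-0.0894,0,0,0,0,0.0339,-0.0894,0,0,0,0,0.0339,-0.0894,0,0,0,0,0,0,0,0,0,0,0,0,0,0,0,0,0,0,0,0,0,0])

```text
time_s: 14.13
ee_pos: [614.7, -297.3, 151.3]
ee_rot: [-179.9, 0.1, -9.4]
force: [-0.4, 0.3, -0.9]
gripper_width: 29.6
```

>>> arm_command(series=[0,0,-0.08,0,0,0,0,0,-0.08,0,0,0,0,0,-0.06,0,0,0,0,0,-0.025,0,0,0,0,0,0,0,0,0,0,0,0,0,0,0])

```text
time_s: 14.63
ee_pos: [615.4, -296.5, 54.7]
ee_rot: [180.0, -0.0, -9.3]
force: [0.0, -0.0, -0.3]
gripper_width: 29.6
```

Run:
```python
from h import *
print(env.state()["force"],env.state()["gripper_width"])
g=grab_frame("scene")
crop(g,70,120,280,300,3,"s9.png")
```

```text
[ 0.04750029 -0.02385911 -0.28502689] 29.610588513440742
```

View pics/s9.png

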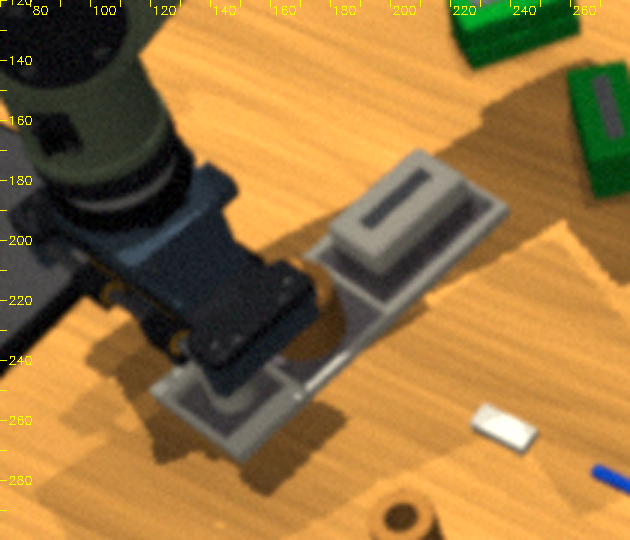

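Glue base at about (148,257) px is inside the small pocket. Release, then go on to the small tape.

>>> arm_command(series=[0,0,0,0,0,0,0,0,0,0,0,0,0,0,0,0,0,0,0,0,0,0,0,0,0,0,0,0,0,0,0,0,0.02,0,0,0,0,0,0.075,0,0,0,0,0,0.08,0,0,0,0,0,0.07,0,0,0,0.0193,0.0853,0,0,0,0,0.0193,0.0853,0,0,0,0,0.0193,0.0853,0,0,0,0,0.0193,0.0853,0,0,0,0,0.0193,0.0853,0,0,0,0,0,0,0,0,0,0,0,0,0,0,0,0], hand=1)

```text
time_s: 16.02
ee_pos: [654.4, -125.3, 152.8]
ee_rot: [180.0, -0.0, -9.2]
force: [-0.2, 0.3, 1.0]
gripper_width: 91.1
```

>>> arm_command(series=[0,0,-0.0775,0,0,0,0,0,-0.0775,0,0,0,0,0,-0.0775,0,0,0,0,0,-0.0775,0,0,0,0,0,0,0,0,0,0,0,0,0,0,0])

```text
time_s: 16.52
ee_pos: [652.8, -128.2, 27.1]
ee_rot: [180.0, 0.2, -9.5]
force: [0.5, 0.4, 0.8]
gripper_width: 91.2
```

>>> arm_command(series=[0,0,0,0,0,0,0,0,0,0,0,0,0,0,0,0,0,0,0,0,0,0,0,0,0,0,0,0,0,0,0,0,0,0,0,0,0,0,0,0,0,0,0,0,0,0,0,0,0,0,0,0,0,0], hand=0)

```text
time_s: 17.27
ee_pos: [654.0, -127.1, 28.3]
ee_rot: [180.0, -0.0, -9.4]
force: [-0.3, -0.4, 1.1]
gripper_width: 40.2
```

>>> arm_command(series=[0,0,0.1,0,0,0,0,0,0.1,0,0,0,0,0,0.1,0,0,0,-0.0181,0.0932,0,0,0,0,-0.0181,0.0932,0,0,0,0,-0.0181,0.0932,0,0,0,0,-0.0181,0.0932,0,0,0,0,-0.0181,0.0932,0,0,0,0,-0.0181,0.0932,0,0,0,0,-0.0181,0.0932,0,0,0,0,-0.0181,0.0932,0,0,0,0,-0.0181,0.0932,0,0,0,0,-0.0181,0.0932,0,0,0,0,0,0,0,0,0,0,0,0,0,0,0,0,0,0,-0.08,0,0,0,0,0,-0.08,0,0,0])

```text
time_s: 18.68
ee_pos: [583.4, 245.3, 85.6]
ee_rot: [-179.9, -0.3, -9.4]
force: [-0.5, 0.4, -1.1]
gripper_width: 40.2
```

>>> arm_command(series=[0,0,-0.08,0,0,0,0,0,-0.05,0,0,0,0,0,0,0,0,0,0,0,0,0,0,0])

```text
time_s: 19.02
ee_pos: [581.4, 244.0, 31.1]
ee_rot: [179.9, 0.1, -9.5]
force: [0.2, -0.7, -0.2]
gripper_width: 40.3
```

Run:
```python
from h import *
print(env.state()["force"],env.state()["gripper_width"],env.state()["qpos"])
g=grab_frame("scene");f=grab_frame("top")
crop(g,290,200,490,390,4,"s10.png");crop(f,290,120,480,280,3,"t10.png")
```

```text
[ 0.24115554 -0.72458797 -0.2238894 ] 40.32757016207141 [ 2.17334099e+01  3.29717669e+01  9.58389429e+01 -3.47194369e-02
  5.13344172e+01  1.21231121e+02]
```

View pics/s10.png

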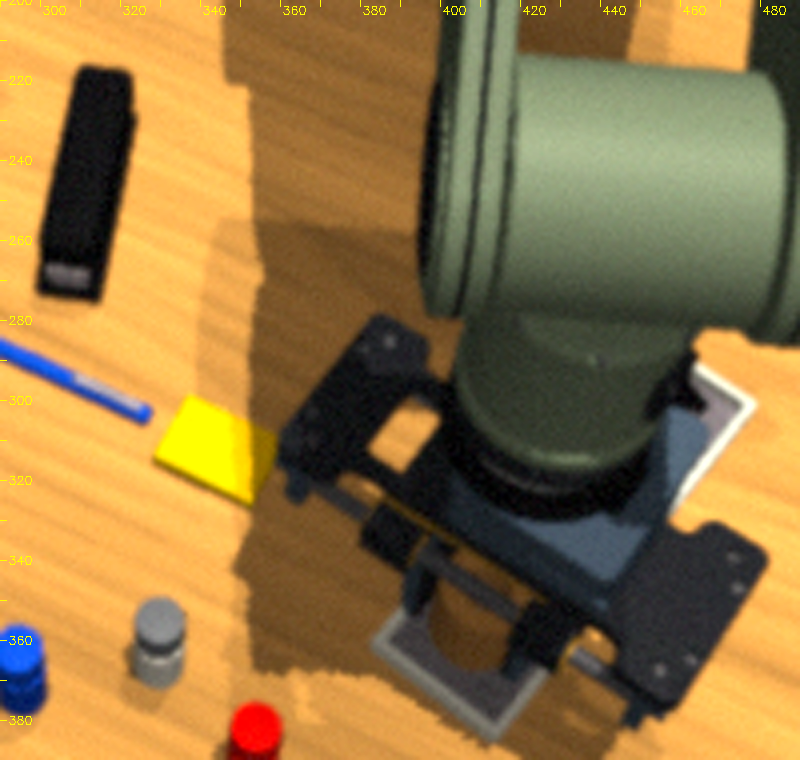

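View pics/t10.png

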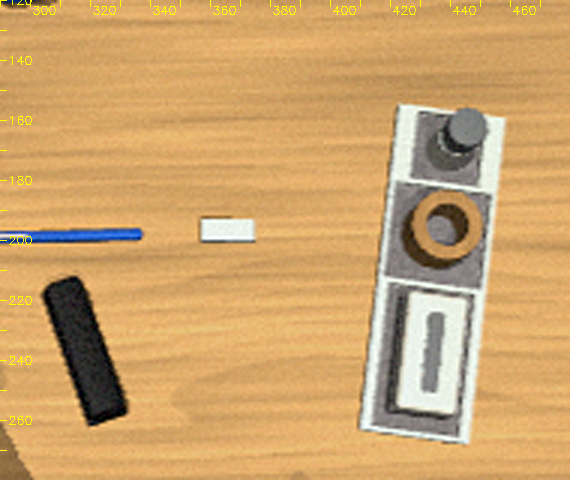

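Small tape is inside the square pocket (base about (410,367) px), and the wide tray is complete. Release and go to the stapler.

>>> arm_command(series=[0,0,0,0,0,0,0,0,0,0,0,0,0,0,0,0,0,0,0,0,0,0,0,0,0,0,0,0,0,0,0,0,0.02,0,0,0,0,0,0.075,0,0,0,0,0,0.08,0,0,0,0,0,0.07,0,0,0,-0.038,-0.0801,0,0,0,0.0761,-0.038,-0.0801,0,0,0,0.0761,-0.038,-0.0801,0,0,0,0.0761,-0.038,-0.0801,0,0,0,0.0761,-0.038,-0.0801,0,0,0,0.0761,-0.038,-0.0801,0,0,0,0.0761,-0.038,-0.0801,0,0,0,0.0761,-0.038,-0.0801,0,0,0,0.0761,0,0,0,0,0,0,0,0,0,0,0,0], hand=1)

```text
time_s: 20.7
ee_pos: [459.6, -11.7, 131.0]
ee_rot: [180.0, -0.1, 17.8]
force: [1.0, -0.2, -0.0]
gripper_width: 91.3
```

Run:
```python
from h import *
print(env.state()["ee_pos"],env.state()["ee_rot"])
g=grab_frame("scene");f=grab_frame("top")
crop(g,270,170,490,390,3,"s11.png");crop(f,170,120,300,270,4,"t11.png")
```

```text
[459.59044278 -11.72730122 130.9654285 ] [ 1.79981023e+02 -6.89361857e-02  1.77932932e+01]
```

View pics/s11.png

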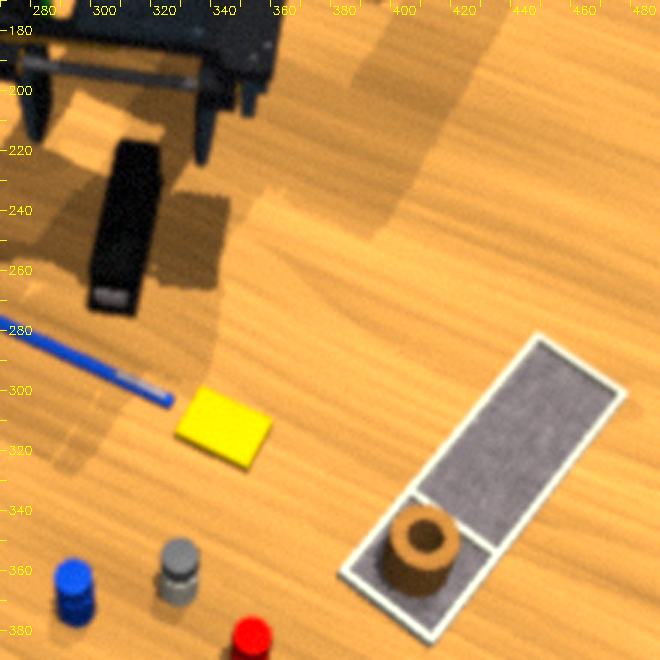

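View pics/t11.png

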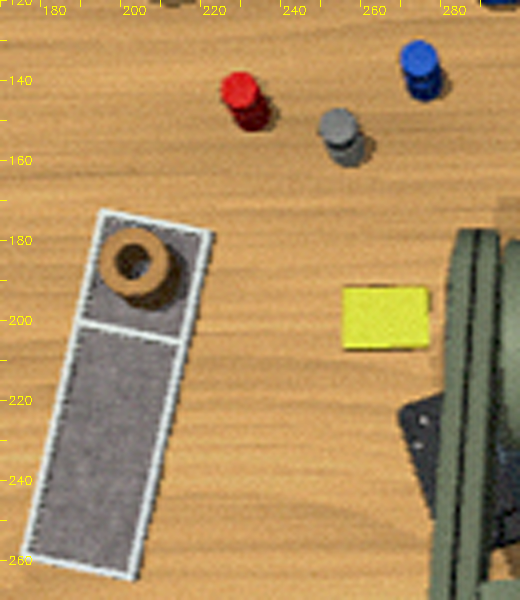

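>>> arm_command(series=[0,0,-0.0595,0,0,0,0,0,-0.0595,0,0,0,0,0,-0.0595,0,0,0,0,0,-0.0595,0,0,0,0,0,0,0,0,0,0,0,0,0,0,0])

```text
time_s: 21.3
ee_pos: [459.9, -9.6, 34.4]
ee_rot: [-180.0, 0.1, 18.1]
force: [0.6, 0.1, -0.4]
gripper_width: 91.0
```

>>> arm_command(series=[0,0,0,0,0,0,0,0,0,0,0,0,0,0,0,0,0,0,0,0,0,0,0,0,0,0,0,0,0,0,0,0,0,0,0,0,0,0,0,0,0,0,0,0,0,0,0,0,0,0,0,0,0,0], hand=0, newtons=30)

```text
time_s: 22.05
ee_pos: [459.9, -10.6, 35.0]
ee_rot: [180.0, 0.0, 18.0]
force: [-0.5, -0.2, -0.3]
gripper_width: 33.8
```

>>> arm_command(series=[0,0,0,0,0,0,0,0,0,0,0,0,0,0,0,0,0,0,0,0,0,0,0,0,0,0,0.04,0,0,0,0,0,0.06,0,0,0,0,0,0.08,0,0,0,0,0,0.075,0,0,0,0,0,0,0,0,0])

```text
time_s: 22.8
ee_pos: [463.5, -10.7, 142.0]
ee_rot: [179.8, -0.6, 18.0]
force: [1.1, 0.1, -1.4]
gripper_width: 30.2
```

Run:
```python
from h import *
g=grab_frame("scene")
crop(g,230,100,400,290,4,"s12.png")
```

```text
(no output)
```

View pics/s12.png

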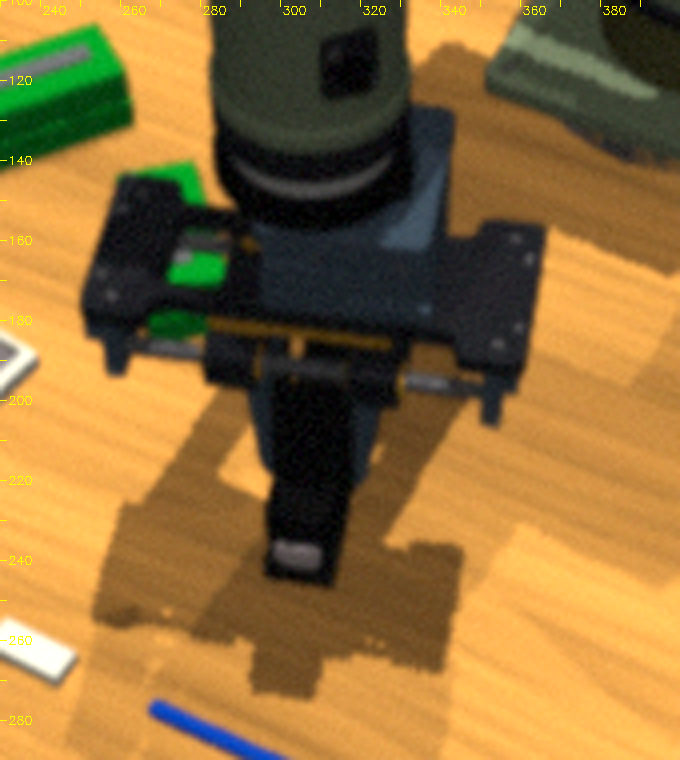

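>>> arm_command(series=[0.0069,0.0873,0,0,0,-0.0861,0.0069,0.0873,0,0,0,-0.0861,0.0069,0.0873,0,0,0,-0.0861,0.0069,0.0873,0,0,0,-0.0861,0.0069,0.0873,0,0,0,-0.0861,0.0069,0.0873,0,0,0,-0.0861,0.0069,0.0873,0,0,0,-0.0861,0.0069,0.0873,0,0,0,-0.0861,0,0,0,0,0,0,0,0,0,0,0,0,0,0,0,0,0,0,0,0,-0.08,0,0,0,0,0,-0.06,0,0,0,0,0,-0.03,0,0,0,0,0,0,0,0,0,0,0,0,0,0,0])

```text
time_s: 24.18
ee_pos: [481.5, 267.2, 68.3]
ee_rot: [179.9, 0.1, -13.1]
force: [0.4, 0.1, -2.0]
gripper_width: 29.9
```

Run:
```python
from h import *
print(env.state()["qpos"])
g=grab_frame("scene")
crop(g,340,200,510,400,4,"s13.png")
```

```text
[ 2.78369650e+01  2.45973814e+01  1.05040094e+02 -1.58774510e-02
  5.05076511e+01  1.30912910e+02]
```

View pics/s13.png

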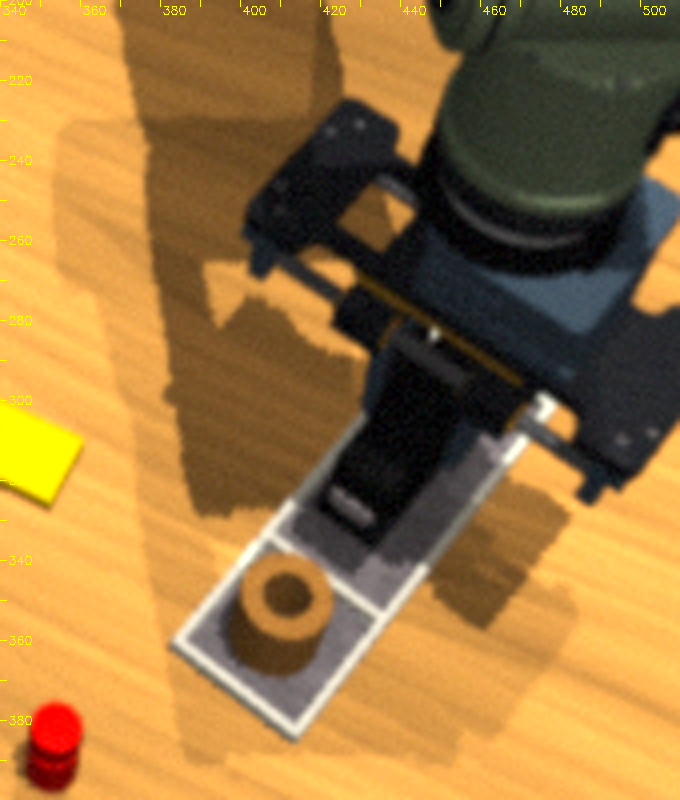

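>>> arm_command(series=[0,0,-0.045,0,0,0,0,0,-0.03,0,0,0,0,0,0,0,0,0,0,0,0,0,0,0,0,0,0,0,0,0])

```text
time_s: 24.65
ee_pos: [482.8, 268.9, 40.3]
ee_rot: [-179.9, -0.1, -13.0]
force: [0.5, 0.7, -1.5]
gripper_width: 29.6
```

Run:
```python
from h import *
g=grab_frame("scene")
crop(g,340,200,510,400,4,"s14.png")
```

```text
(no output)
```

View pics/s14.png

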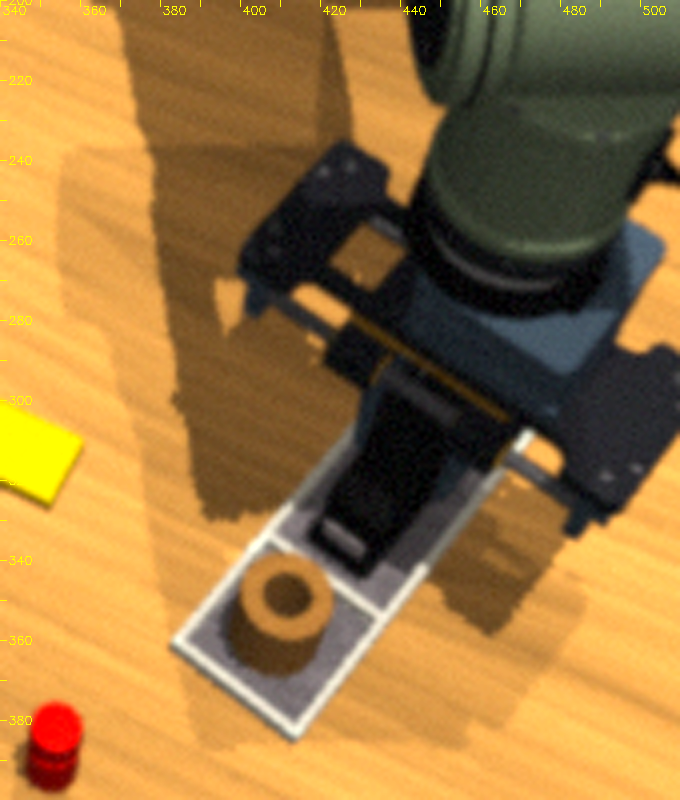

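>>> arm_command(series=[0,0,0,0,0,0,0,0,0,0,0,0,0,0,0,0,0,0,0,0,0,0,0,0,0,0,0,0,0,0,0,0,0.02,0,0,0,0,0,0.075,0,0,0,0,0,0.08,0,0,0,0,0,0.08,0,0,0,-0.02,-0.08,0.03,0,0,0,-0.02,-0.08,0.03,0,0,0,-0.02,-0.08,0.03,0,0,0,-0.02,-0.08,0.03,0,0,0,-0.02,-0.08,0.03,0,0,0,-0.02,-0.08,0.03,0,0,0,-0.02,-0.08,0.03,0,0,0,0,0,0,0,0,0,0,0,0,0,0,0], hand=1)

```text
time_s: 26.2
ee_pos: [426.1, 43.7, 226.3]
ee_rot: [-179.9, -0.1, -13.2]
force: [0.7, -0.0, 0.2]
gripper_width: 91.3
```

Run:
```python
from h import *
g=grab_frame("scene");f=grab_frame("top")
crop(g,340,240,500,400,4,"s15.png");crop(f,160,110,470,280,2,"t15.png");crop(f,170,120,300,270,4,"t16.png");crop(f,390,140,470,280,5,"t17.png");crop(g,110,160,310,350,4,"s16.png")
```

```text
(no output)
```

View pics/s15.png

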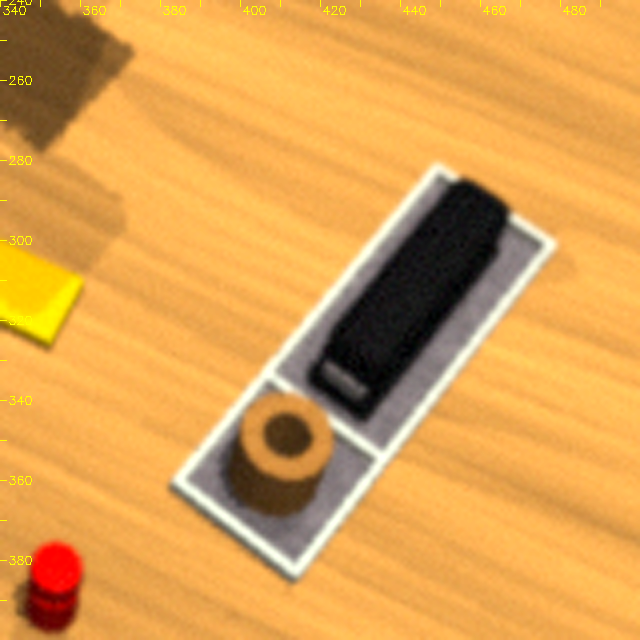

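View pics/t16.png

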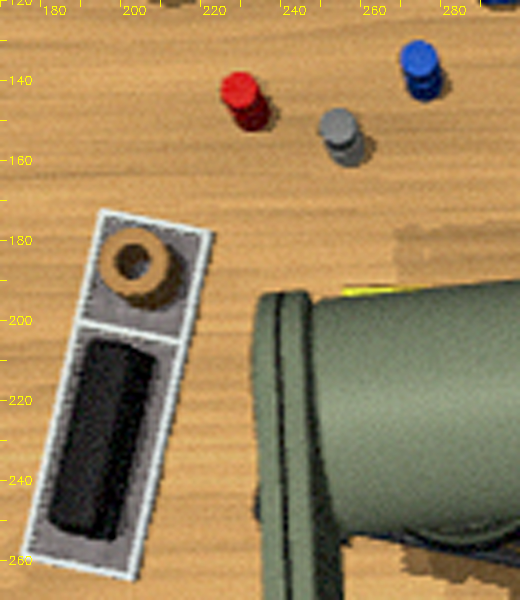

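View pics/t17.png

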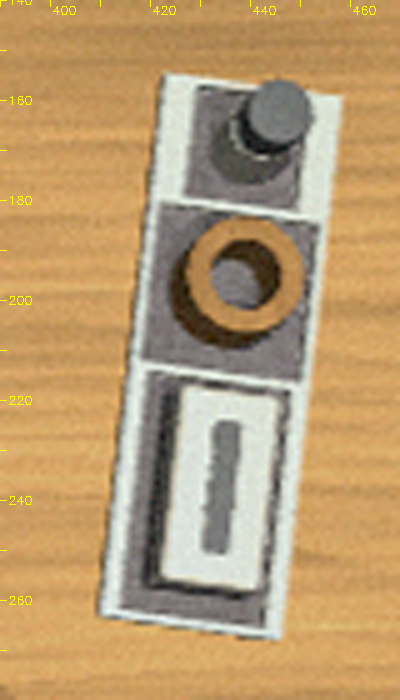

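View pics/s16.png

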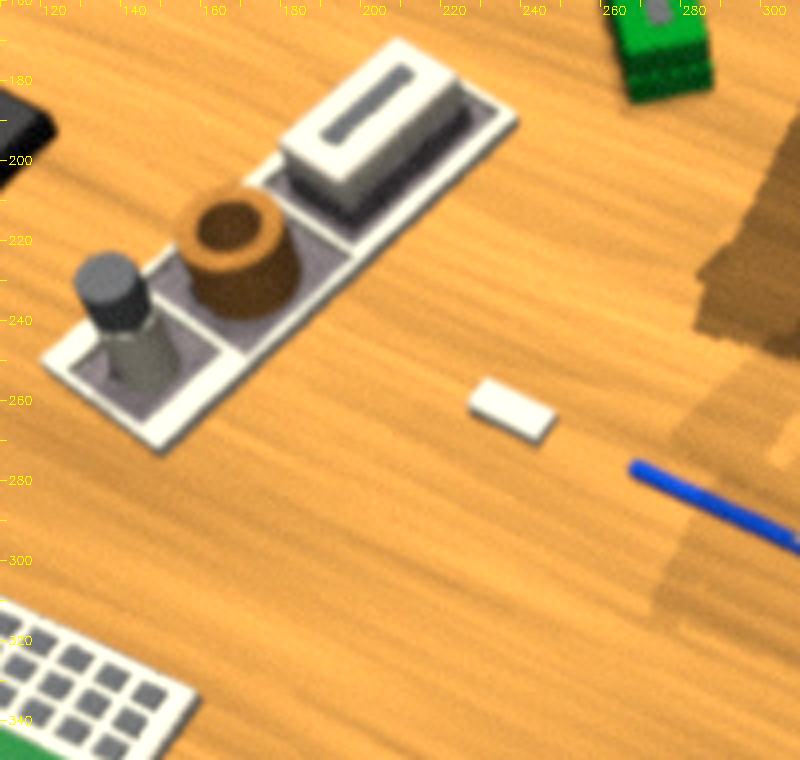

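Run:
```python
from h import *
t=grab_frame("top");s=grab_frame("scene")
def loc(f,px,z,c,yaw):
    d=w(f,px,z)[0]-c;a=np.radians(yaw);return np.round([d[0]*np.cos(a)+d[1]*np.sin(a),-d[0]*np.sin(a)+d[1]*np.cos(a)],1)
W=[516.9,-283.7];N=[513.4,259.9];Ws=[520.1,-279.8];Ns=[515.2,262.9]
for n,p,z,c,y in(("eraser",(434.2,237.6),47,W,-9.4),("large",(439.2,194.6),49,W,-9.4),("tall",(445.8,162.4),83,W,-9.4),("small",(203.5,185.5),49,N,-13),("stapler",(195.5,229.3),53,N,-13)): print(n,loc(t,p,z,c,y))
for n,p,z,c,y in(("eraser",(370/4+110,124/4+160),47,Ws,-9.4),("large",(230/4+110,227/4+160),49,Ws,-9.4),("tall",(107/4+110,278/4+160),83,Ws,-9.4),("small",(287/4+340,435/4+240),49,Ns,-13)): print("s",n,loc(s,p,z,c,y))
st=env.state();print(st["time_s"],st["gripper_width"],st["ee_pos"],st["qvel"])
```

```text
eraser [-67.9   0.7]
large [30.6  1.1]
tall [96.9  1.9]
small [69.6 -1.6]
stapler [-30.9  -6.9]
s eraser [-59.3   8.7]
s large [29.9  0.7]
s tall [97.4  1.5]
s small [70.7 -1.4]
26.4 91.21617435136329 [425.98695011  45.6558068  224.58519556] [ 0.45149926  0.49896785  0.09636805 -0.08534441  0.06684773 -0.05949773]
```

Run:
```python
from h import *
t=grab_frame("top");s=grab_frame("scene")
def box(f,c,yaw,local,dims,name,x0,y0,x1,y1,k,off):
    a=np.radians(yaw);R=np.array([[np.cos(a),-np.sin(a)],[np.sin(a),np.cos(a)]])
    im=cv2.resize(f["frame"][y0:y1,x0:x1,::-1],None,fx=k,fy=k);im=np.clip(im*1.8,0,255).astype(np.uint8)
    L,Wd,h=dims
    for z in(3,3+h):
        P=[np.r_[np.array(c)+R@(np.array(local)+[sx*L/2,sy*Wd/2]),z] for sx,sy in((1,1),(1,-1),(-1,-1),(-1,1))]
        p=((proj(f,P)-[x0,y0]+.5)*k).astype(int);cv2.polylines(im,[p],True,(0,0,255),1)
    cv2.imwrite("pics/"+name,im)
box(t,[513.4,259.9],-13,(-33,0),(110,30,50),"bt.png",165,160,235,275,6,0)
box(s,[515.2,262.9],-13,(-33,0),(110,30,50),"bs.png",375,265,485,390,6,0)
a=cv2.imread("pics/bt.png");b=cv2.imread("pics/bs.png");h=600
o=np.hstack([cv2.resize(i,None,fx=h/i.shape[0],fy=h/i.shape[0])[:h] for i in(a,b)]);o=cv2.resize(o,None,fx=min(1,800/o.shape[1]),fy=min(1,800/o.shape[1]));cv2.imwrite("pics/b.png",o)
```

```text
(no output)
```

View pics/b.png

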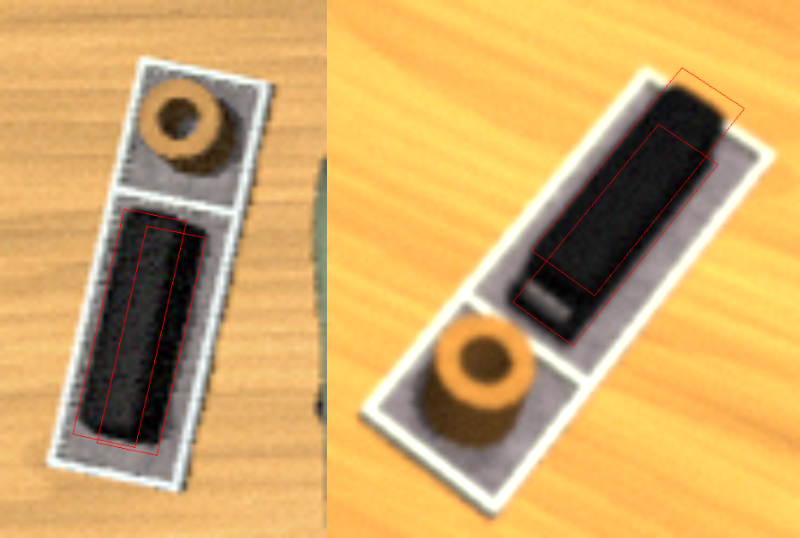

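The stapler matches the model drawn at the pocket centre to within about 2 mm sideways. It stands flat and the trays haven't moved. The arm is clear, so I'm handing in.

```bash
python3 -c "
from workcell import env
print(env.job_done())"
```

```text
the job is handed in; nothing more can be done
None
```

All five things are in their own pockets, standing flat and released. I handed the job in at about 26.5 s of the 128 s allowed; no verdict was reported.

**Measured positions (top camera, tray frame, mm):**

| Thing | Measured (x, y) | Pocket centre (x, y) |
|---|---|---|
| Board eraser | (-67.9, 0.7) | (-69, 0) |
| Large tape | (30.6, 1.1) | (29, 0) |
| Tall glue | (96.9, 1.9) | (98, 0) |
| Small tape | (69.6, -1.6) | (69, 0) |
| Stapler | (-30.9, -6.9) | (-33, 0) |

**Scene camera:** It agreed on both tapes and the tall glue to about 1 mm.

**Other checks:** In the last pictures neither tray had moved, and the short glue stick stood in its starting place. The arm was raised clear with the gripper open.

**Disagreements:**
- **Cameras:** They differ by a steady shift of about 3 mm, so I used the mean for grasping and placing.
- **Stapler:** The -6.9 mm sideways reading includes its dark side face. A model outline drawn at the pocket centre matched it within about 2 mm in both pictures.
- **Eraser:** My scene-camera reading, (-59.3, 8.7), is off. I picked its centre pixel roughly and did not recompute it, but the pictures show it inside its pocket.

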